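# Refit the washed filter cassette in the dust extractor

### The job

The washed filter cassette lies beside the bench-top dust extractor: put it back. Hook its two tabs under the steel retaining lip at the right-hand end of the well in the extractor's top, swing the other end down into the well and press down the rim at that end until the spring catch snaps over it, so that the cassette lies flat and flush. Leave the nail brush, the jaw cast and the bottle near by where they stand.

Things in the scene. Friction and masses are not known exactly. Their poses are not given: they have to be found in the camera images.
- cassette: Loose filter cassette, 0.11 to 0.22 kg: grey frame 84 (x) x 112 (y) x 16 mm round white pleats (solid), handle on top. Origin: centre of the underside, z up. -y end: two flat hook tabs, 20 wide at x = +-24, out to y = -69, z = 6 to 11. +y end: plain front face at y = 56. Lies on the worktop handle up, tabs pointing roughly away from the robot.
- handle (a point): Middle of the handle bar, cassette (0, 0, 41) mm. Bar 76 long along the cassette's x, 12 thick (y = -6 to 6), z = 34 to 48, on posts at x = +-33; 18 mm free beneath. Pinch it across y.
- tab_tip (a point): Midway between the outer ends of the two tabs, at half their thickness: cassette (0, -69, 8.5) mm.
- front_rim (a point): Middle of the upper edge of the plain front face: cassette (0, 56, 16) mm.
- press_spot (a point): On top of the 30 mm wide ribbed front rim, a good place to press down: cassette (0, 36, 16) mm.
- extractor: Fixed dust extractor, white and grey, 120 (x) x 165 (y) x 90 mm; switch panel on the -x side, 31 mm pipe stub on +x. Origin: centre of the underside. In its top a well: x = -44.5 to 44.5 (bevelled to +-48 in the top 6 mm), y = -70.75 (end wall) to 57.75. Lip at the -y end, catch at +y. The cassette's x, y go along the extractor's.
- seat (a point): Where the seated cassette's origin lies, extractor (0, 0, 74) mm, at the height of the support ledge; the cassette's top is then flush with the deck (z = 90). Play: 2.5 mm each side in x, 1.75 mm each way in y.
- lip_edge (a point): Middle of the lip's free lower edge, extractor (0, -60.75, 87) mm. The lip is 3 mm steel, z = 87 to 90; under it a slot 13 mm high and 10 mm deep, floor at z = 74. The lip bars the way straight down; tilted about 25 degrees, +y end up, the tabs go in nearly all the way, until they meet the end wall or the frame meets the lip.
- catch (a joint): Spring catch, 30 wide, at the well's +y end: metres pushed back to +y (0 at rest, at most 0.010). At rest its nose reaches to y = 50.75, underside z = 92, 2 mm over the seated rim; above it a 60 degree ramp up to z = 111. The rim coming down pushes it 4 to 7 mm back (spring 5 N at rest, 10.5 N at 7 mm; pressing takes some 5 to 12 N), then it snaps back over the rim.
- nail_brush: Wooden nail brush, 35 x 90 x 28 mm, bystander behind the extractor, towards the sink. Origin: centre of the underside.
- jaw_cast: Cream plaster cast of a jaw, 50 x 62 x 31 mm, bystander behind the cassette. Origin: centre of the underside.
- bottle: Small cream bottle with a black cap, diameter 44, 100 mm tall, bystander behind the nail brush. Origin: centre of the underside.

How it is judged:
On the way:
1. both tabs are hooked under the lip while the cassette still stands tilted, front end up (y of tab_tip in the frame of extractor below -0.0635 m and z of tab_tip in the frame of extractor between 0.07 and 0.087 m and angle between cassette's own z axis and vertical above 0.1 rad), for 0.1 s.
At the end, for the whole second after the job is handed in: The cassette lies in the well, level with the extractor within 0.04 rad, tab ends under the lip (at least 3.75 mm past its edge), front rim 2.5 mm or less above flush and at y over 52.5 mm, i.e. under the nose; the catch is back within 2 mm of rest; cassette at rest (y of tab_tip in the frame of extractor below -0.0645 m and z of tab_tip in the frame of extractor below 0.0855 m and z of front_rim in the frame of extractor between 0.087 and 0.0925 m and y of front_rim in the frame of extractor above 0.0525 m and angle between the z axis of cassette and the z axis of extractor, either way round below 0.04 rad and value of joint catch below 0.002 m and linear speed of cassette below 0.01 m/s); the robot touches nothing.
It fails at once if the nail brush, the jaw cast or the bottle is shifted more than 30 mm (distance of any of nail_brush, jaw_cast, bottle from where it was at the start of the episode above 0.03 m).
It also fails if it takes over 48 s, if anything falls off the work surface, if the arm or the gripper's body presses on something with over 40 N, if the wrist force passes 120 N, or if a joint passes its speed limit or range.

### The arm

A 6-joint arm with a two-finger parallel gripper is mounted at the origin on a cart in front of the work surface, level with it; the furniture and walls round the work are solid. World frame = base frame: x ahead of the robot, y to its left, z up, the work surface at z = 0. Lengths are in m, angles in rad, forces in N, time in s.
With the tool pointing down it reaches from about 0.275 to 0.75 m from the base axis. Payload 10.2 kg.
Tool frame: the origin (TCP) lies midway between the tips of the shut fingers; the grasp point (between the pads) lies bot.grip_point_offset behind it (bot.grip_point_offset is the distance from the TCP to the grasp point, in m); z points along the fingers, y is the direction in which the jaws open and shut (so a half turn about z gives the same grasp; the last joint's range is limited). The gripper opens to 85 mm and grips with 20 to 120 N. Pads are 22 mm wide; open, the fingers measure 114 mm over their backs; the gripper's body (76 mm by 85 mm) begins 54 mm behind the grasp point. The pads swing forward as they close: fully open they stand 13 mm farther back than shut.
Start: joints at [-1.508, 0.313, 1.498, -0, 1.331, -0.223], TCP at [0.148, -0.504, 0.231] pointing down, gripper open.
Joint ranges: [-2.94, 2.94], [-0.97, 2.17], [0.19, 2.56], [-1.23, 4.37], [0.02, 3.11], [-2.88, 2.88]. Speed limits (rad/s): [2.39, 2.39, 3.01, 3.14, 3.14, 3.14].

### API

Orientations are given as a unit quaternion [w, x, y, z].
In Python, from workcell import bot gives the robot as it stands.
- The arm moves only by the tool jog_arm, never from a script. Its arguments are lists of equal length, an entry for each row: "xyz": the shift along the tool's x, y, z each as a share of 25 cm, from -1 to 1, a list of three; "angular": the turn, a rotation vector about the tool's x, y, z each as a share of 360 degrees, from -1 to 1, a list of three. In form: {"xyz": [[dx, dy, dz], ...], "angular": [[ax, ay, az], ...]}. A call has 1 to 20 rows; each row shifts and turns the pose as measured when the row begins, along the tool's axes as they then stand; what a row does not reach is not made up. A row lasts 1/10 s, in which the tool goes at most 50 mm and 8.59 degrees, less where a joint would pass 70% of its speed; a pose out of reach is approached as far as the arm can. A call with a number of a shift or a turn outside -1 to 1 is refused whole. A call with a gripper value outside its range is refused whole. "hand" is the finger opening in mm, from 0 to 85.4, set as the call begins (left out, the last holds). The fingers move at their own pace and stop on an object; "squeeze" is the grip in N (left out, the last holds). Time passes only in rows, so rows that do not move let the fingers close. It gives the time, the measured TCP pose, the force and the opening at its end, in the units of the state.
- bot.get_state(): the state, without advancing time (a new reading comes with each control period).
- bot.read_camera(name): name is "scene" or "top" or "wrist"; returns a dict with "pixels" (480x640x3 uint8, blue, green, red), "z_map" (480x640 float32, m along the optical axis (not along the pixel's ray), 0 where there is no reading), "vfov" (degrees; the focal length in pixels is half the picture's height over the tangent of half this angle, whatever the lens; pixels are square), "cx", "cy" (the principal point, pixels), "R" (3x3) and "t" (3): a world point X has camera coordinates R X + t. Camera axes: x right, y down, z forward; pixel columns grow to the right and rows downward; lengths in m; the calibration is good to about 2 mm. A picture is of the moment at which its call begins.
- bot.finish_job(): hands the job in, once; it reports no verdict.
The state is a dict: "t": time; "joints": joint angles; "dq": joint speeds; "joint_efforts": joint torques, N m; "eef_pos": TCP position; "tool_rot": TCP orientation; "wrist_force": force on the tool from outside, world axes, zero at the start; "ft_torque": the same for the moment, N m; "grip_width": opening from 0.0 (shut) to 1.0 (fully open).
Only numpy, scipy, OpenCV 4.12 (cv2) and the standard library are available. Lean on these libraries where they do the work, as an engineer would, in place of code of your own. Each camera call takes 0.05 s, during which the arm holds its last target.

## Working session

There is one attempt and no reset: what is moved stays moved. The work goes in short steps, Python scripts to look and compute and a tool call to move; the robot and the scene stay as the last step left them, time stands still between calls to the robot, and variables do not carry over. Pictures are saved under pics/ and viewed, and the job is handed in when it is done.

Besides the shell and the picture viewer there is one more tool, called by a JSON object that holds its "fn" and its "kwargs". jog_arm: Moves the arm, as the interface text tells. Its arguments: {"type":"object","properties":{"xyz":{"type":"array","items":{"type":"array","items":{"type":"number","minimum":-1,"maximum":1}}},"angular":{"type":"array","items":{"type":"array","items":{"type":"number","minimum":-1,"maximum":1}}},"hand":{"type":"number"},"squeeze":{"type":"number"}},"required":["xyz","angular"]}

```bash
ls; mkdir -p pics; python3 - <<'E'
from workcell import bot
import cv2
print(bot.get_state(), bot.grip_point_offset)
for n in ["scene","top","wrist"]:
    c=bot.read_camera(n); cv2.imwrite(f"pics/{n}0.png",c["pixels"])
    print(n,c["vfov"],c["cx"],c["cy"],c["R"],c["t"])
    import numpy as np; np.savez(f"pics/{n}0.npz",**{k:v for k,v in c.items()})
E
```

```text
pics
{'t': 0.0, 'joints': array([-1.50839486e+00,  3.13455985e-01,  1.49845064e+00,  9.79602217e-07,
        1.33099212e+00, -2.23386137e-01]), 'dq': array([-0.00109077,  0.00068064, -0.00040064, -0.00020403,  0.00076828,
       -0.00014602]), 'joint_efforts': array([-1.09347482e-03, -4.12267041e+01, -2.59743369e+01, -2.38624161e-04,
        4.24848768e-03, -1.62805287e-05]), 'eef_pos': array([ 0.14798335, -0.50344124,  0.23072691]), 'tool_rot': array([-6.50895477e-04,  9.89807846e-01,  1.42407868e-01,  5.29827963e-05]), 'wrist_force': array([-0.29447429, -0.51032484,  0.16690655]), 'ft_torque': array([-0.00232482,  0.06172932, -0.06042914]), 'grip_width': 0.9999969260895462} 0.0187
scene 55.649690490025634 326.26969714569236 237.22054807493592 [[ 0.88792914 -0.45983007  0.01175387]
 [-0.32958461 -0.65383531 -0.6810825 ]
 [ 0.32086731  0.6008791  -0.73211233]] [-0.55529566  0.19191456  0.76709383]
top 48.68683078132225 317.00137348492484 242.24014843529196 [[ 8.35235486e-03 -9.99964892e-01  6.73724843e-04]
 [-9.98242493e-01 -8.37749464e-03 -5.86663606e-02]
 [ 5.86699451e-02 -1.82538504e-04 -9.98277418e-01]] [-0.09956464  0.5882102   1.11253237]
wrist 71.75447484820164 318.3776876383005 237.96150577266025 [[ 0.28243184 -0.95928578 -0.0017473 ]
 [-0.91222914 -0.26914007  0.30887153]
 [-0.29676634 -0.08564122 -0.95110216]] [-0.52406011 -0.04120008  0.3793834 ]
```

View pics/scene0.png

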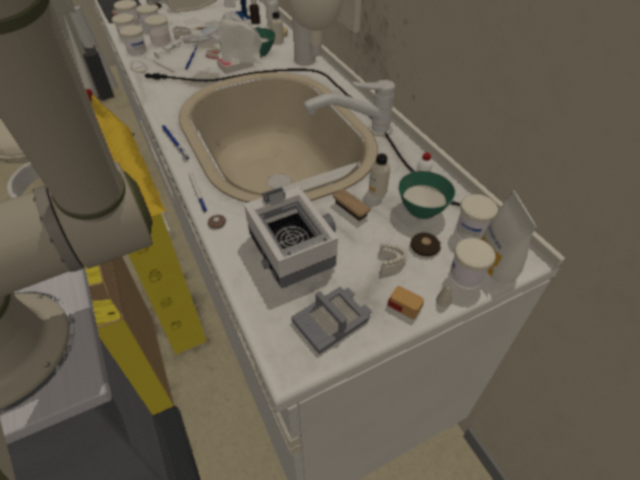

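View pics/top0.png

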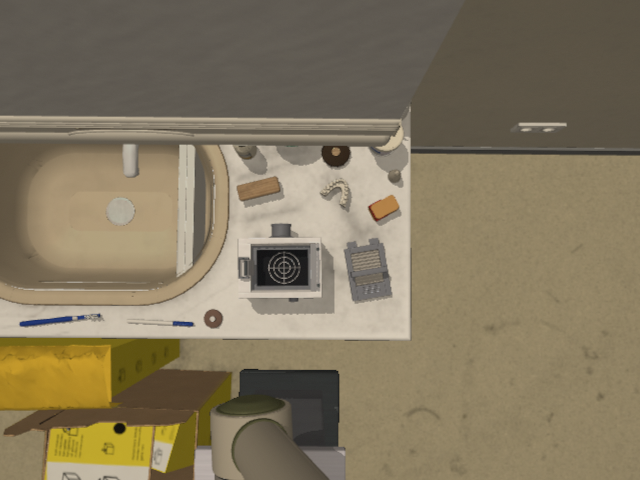

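```bash
python3 - <<'E'
import cv2
a=cv2.imread("pics/top0.png")[210:320,225:405]
cv2.imwrite("pics/topz.png",cv2.resize(a,None,fx=4.4,fy=4.4,interpolation=cv2.INTER_CUBIC))
E
```

```text
(no output)
```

View pics/topz.png

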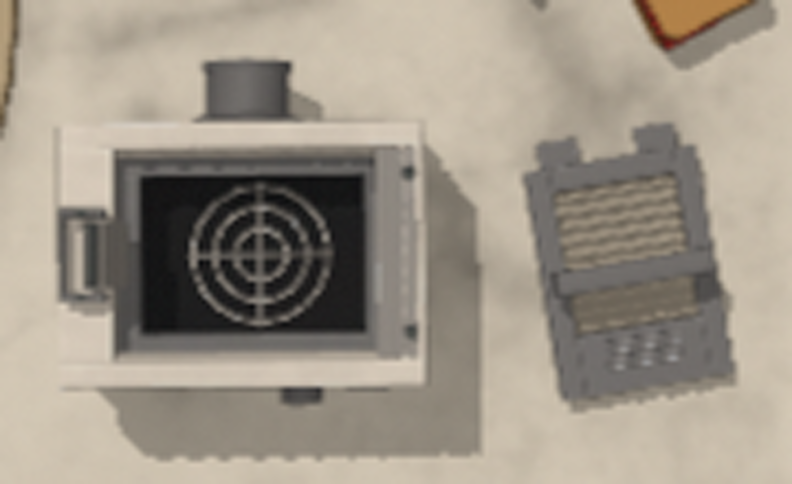

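View pics/wrist0.png

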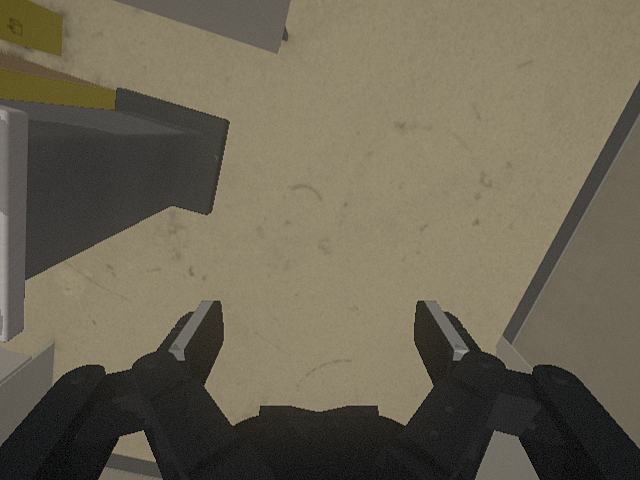

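```bash
cat > h.py <<'E'
import numpy as np, cv2
from workcell import bot
def cloud(c):
    f=240/np.tan(np.radians(c["vfov"]/2)); z=c["z_map"].astype(float)
    v,u=np.mgrid[:480,:640]
    P=np.stack([(u-c["cx"])*z/f,(v-c["cy"])*z/f,z],-1)
    X=(P-c["t"])@c["R"]; X[z==0]=np.nan
    return X
def ray(c,uv,h):
    f=240/np.tan(np.radians(c["vfov"]/2)); uv=np.atleast_2d(uv).astype(float)
    d=np.c_[(uv[:,0]-c["cx"])/f,(uv[:,1]-c["cy"])/f,np.ones(len(uv))]@c["R"]
    o=-c["R"].T@c["t"]; s=(h-o[2])/d[:,2]
    return o+s[:,None]*d
def proj(c,X):
    f=240/np.tan(np.radians(c["vfov"]/2)); p=np.atleast_2d(X)@c["R"].T+c["t"]
    return np.c_[p[:,0]/p[:,2]*f+c["cx"],p[:,1]/p[:,2]*f+c["cy"]]
def rect(m,X,name):
    p=X[m][:,:2].astype(np.float32)
    r=cv2.minAreaRect(p*1000); print(name,len(p),"rect mm",r,"zmed",np.nanmedian(X[m][:,2]))
    return r
E
python3 - <<'E'
from h import *
c=dict(np.load("pics/top0.npz")); X=cloud(c)
roi=np.zeros((480,640),bool); roi[205:320,225:410]=1
x,y,z=X[...,0],X[...,1],X[...,2]
for n,(a,b) in dict(table=(340,390),).items(): pass
print("table z",np.nanmedian(z[300:330,350:400]))
L=np.zeros_like(roi);L[205:320,225:330]=1
R=np.zeros_like(roi);R[230:306,338:398]=1
rect(L&(z>.08)&(z<.1),X,"deck")
rect(L&(z>.1),X,"catch")
rect(R&(z>.035),X,"bar")
rect(R&(z>.010)&(z<.03),X,"frame+tabs")
rect(R&(z>.005)&(z<.06),X,"all")
E
```

```text
table z 0.0005588138478582587
deck 2260 rect mm ((534.1600952148438, -21.64922332763672), (119.89582061767578, 164.4208526611328), 1.334907054901123) zmed 0.09056908196520766
catch 189 rect mm ((533.1671142578125, 43.721832275390625), (41.13966751098633, 29.478178024291992), 0.4658657908439636) zmed 0.10740980474074892
bar 212 rect mm ((527.341552734375, -203.253662109375), (11.606962203979492, 75.4710464477539), 9.894440650939941) zmed 0.04839390319792013
frame+tabs 1540 rect mm ((533.8084106445312, -202.67271423339844), (124.45658111572266, 84.19078826904297), 9.735365867614746) zmed 0.015574187463489136
all 2201 rect mm ((536.7686767578125, -204.57073974609375), (160.9049835205078, 124.57642364501953), 0.34255313873291016) zmed 0.014967294726494416
```

```bash
cat >> h.py <<'E'
from scipy.spatial.transform import Rotation as Ro
def pose():
    s=bot.get_state(); q=s["tool_rot"]; return np.array(s["eef_pos"]),Ro.from_quat([q[1],q[2],q[3],q[0]]),s
def down(psi,tilt=0):  # tool x at yaw psi (deg), tool z down, then turned about tool x by tilt deg
    return Ro.from_euler('z',psi,degrees=True)*Ro.from_euler('x',180,degrees=True)*Ro.from_euler('x',tilt,degrees=True)
def plan(p1,R1,vmax=40,n=None,start=None):
    import json
    p0,R0,s=pose() if start is None else start
    p1=np.array(p1,float); w=(R0.inv()*R1).as_rotvec()
    N=n or int(max(np.ceil(np.linalg.norm(p1-p0)*1000/vmax),np.ceil(np.degrees(np.linalg.norm(w))/8),1))
    xs=[];k=w/N
    for i in range(N):
        Ri=R0*Ro.from_rotvec(k*i)
        xs.append((Ri.inv().apply((p1-p0)/N)/.25).round(3).tolist())
    print("N",N,"rot/row",(k/(2*np.pi)).round(4).tolist()); print(json.dumps(xs)); print(json.dumps([(k/(2*np.pi)).round(4).tolist()]*N))
def look(n,f,**k):
    c=bot.read_camera(n); cv2.imwrite(f"pics/{f}.png",c["pixels"]); np.savez(f"pics/{f}.npz",**c); return c
E
python3 - <<'E'
from h import *
c=dict(np.load("pics/top0.npz")); X=cloud(c); x,y,z=X[...,0],X[...,1],X[...,2]
L=np.zeros((480,640),bool);L[205:320,225:330]=1
m=L&(z>.085)&(z<.096)
def edge(cols,first,axis):
    P=[]
    for k in cols:
        idx=np.where(m[:,k] if axis==0 else m[k,:])[0]
        i=idx[0] if first else idx[-1]
        P.append(X[i,k] if axis==0 else X[k,i])
    P=np.array(P); 
    return P
for nm,cols,f in [("far",range(242,318),1),("near",range(242,318),0)]:
    P=edge(cols,f,0); a=np.polyfit(P[:,1],P[:,0],1); print(nm,"yaw",-np.degrees(np.arctan(a[0])),np.polyval(a,-.0216),np.std(P[:,0]-np.polyval(a,P[:,1])))
for nm,f in [("left",1),("right",0)]:
    P=edge(range(242,296),f,1); a=np.polyfit(P[:,0],P[:,1],1); print(nm,"yaw",np.degrees(np.arctan(a[0])),np.polyval(a,.534),np.std(P[:,1]-np.polyval(a,P[:,0])))
p,R,s=pose(); plan([.527,-.203,.15],down(99.8))
E
```

```text
far yaw 0.9679583418342863 0.5927441062938652 0.0006070420156880367
near yaw 1.158451869507927 0.47516528557005483 0.0005984413163733571
left yaw 0.8209434517178316 0.05719852411279183 0.0056265015365909695
right yaw 0.5192208355045025 -0.10294883362852422 0.0002680804049309856
N 13 rot/row [-0.0, -0.0, -0.0178]
[[0.138, -0.056, 0.025], [0.143, -0.04, 0.025], [0.147, -0.024, 0.025], [0.149, -0.007, 0.025], [0.149, 0.009, 0.025], [0.147, 0.026, 0.025], [0.143, 0.042, 0.025], [0.137, 0.058, 0.025], [0.13, 0.073, 0.025], [0.121, 0.087, 0.025], [0.11, 0.1, 0.025], [0.099, 0.112, 0.025], [0.085, 0.122, 0.025]]
[[-0.0, -0.0, -0.0178], [-0.0, -0.0, -0.0178], [-0.0, -0.0, -0.0178], [-0.0, -0.0, -0.0178], [-0.0, -0.0, -0.0178], [-0.0, -0.0, -0.0178], [-0.0, -0.0, -0.0178], [-0.0, -0.0, -0.0178], [-0.0, -0.0, -0.0178], [-0.0, -0.0, -0.0178], [-0.0, -0.0, -0.0178], [-0.0, -0.0, -0.0178], [-0.0, -0.0, -0.0178]]
```

{"fn": "jog_arm", "kwargs": {"xyz": [[0.138,-0.056,0.025],[0.143,-0.04,0.025],[0.147,-0.024,0.025],[0.149,-0.007,0.025],[0.149,0.009,0.025],[0.147,0.026,0.025],[0.143,0.042,0.025],[0.137,0.058,0.025],[0.13,0.073,0.025],[0.121,0.087,0.025],[0.11,0.1,0.025],[0.099,0.112,0.025],[0.085,0.122,0.025]], "angular": [[0,0,-0.0178],[0,0,-0.0178],[0,0,-0.0178],[0,0,-0.0178],[0,0,-0.0178],[0,0,-0.0178],[0,0,-0.0178],[0,0,-0.0178],[0,0,-0.0178],[0,0,-0.0178],[0,0,-0.0178],[0,0,-0.0178],[0,0,-0.0178]], "hand": 60}}

```text
t: 1.45
eef_pos: [0.5311, -0.1836, 0.1447]
tool_rot: [-0.002, 0.625, 0.78, 0.0]
wrist_force: [-0.6, -0.8, 0.6]
grip_width: 0.705
```

```bash
python3 - <<'E'
from h import *
c=look("wrist","wrist1"); X=cloud(c)
p,R,s=pose(); print(p,R.as_euler('xyz',degrees=True),s["t"])
x,y,z=X[...,0],X[...,1],X[...,2]
print(np.nanmedian(z))
m=(x>.44)&(x<.63)&(y<-.13)&(y>-.27)
rect(m&(z>.040)&(z<.055),X,"bar"); rect(m&(z>.008)&(z<.025),X,"frame")
plan([.5273,-.2033,.1],down(99.8))
E
```

```text
[ 0.53362645 -0.17983521  0.14353073] [-179.94716229   -0.26595958  103.11126061] 1.5
-0.0005162638531985926
bar 1391 rect mm ((526.274658203125, -203.3201904296875), (11.984127044677734, 75.62088775634766), 10.008827209472656) zmed 0.04681861488980754
frame 9119 rect mm ((532.64306640625, -202.46913146972656), (125.17709350585938, 84.32027435302734), 9.879985809326172) zmed 0.014551356169965534
N 2 rot/row [-0.0001, -0.0004, 0.0046]
[[-0.043, -0.023, 0.087], [-0.044, -0.022, 0.087]]
[[-0.0001, -0.0004, 0.0046], [-0.0001, -0.0004, 0.0046]]
```

View pics/wrist1.png

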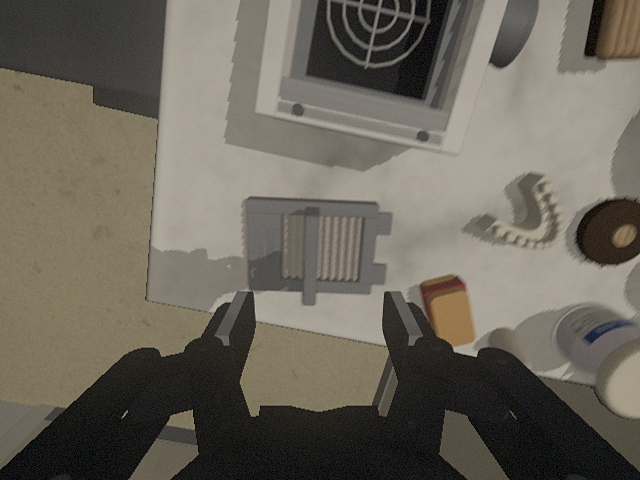

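{"fn": "jog_arm", "kwargs": {"xyz": [[-0.04,-0.025,0.06],[-0.04,-0.025,0.06],[0,0,0.04],[0,0,0]], "angular": [[0,0,0.0045],[0,0,0.0045],[0,0,0],[0,0,0]]}}

```text
t: 1.9
eef_pos: [0.5268, -0.1994, 0.1007]
tool_rot: [-0.003, 0.642, 0.767, 0.001]
wrist_force: [0.4, 0.3, -0.0]
grip_width: 0.702
```

```bash
python3 - <<'E'
from h import *
p,R,s=pose(); print(p,R.as_euler('xyz',degrees=True),s["t"],s["grip_width"])
plan([.5268,-.2033,.0225],down(99.9),vmax=20)
E
```

```text
[ 0.52678058 -0.19940276  0.10070018] [-179.86461489   -0.35415161  100.12774375] 1.9 0.7024596403354504
N 4 rot/row [-0.0001, -0.0002, 0.0002]
[[-0.004, -0.0, 0.078], [-0.004, -0.001, 0.078], [-0.004, -0.001, 0.078], [-0.004, -0.001, 0.078]]
[[-0.0001, -0.0002, 0.0002], [-0.0001, -0.0002, 0.0002], [-0.0001, -0.0002, 0.0002], [-0.0001, -0.0002, 0.0002]]
```

{"fn": "jog_arm", "kwargs": {"xyz": [[-0.008,0,0.075],[-0.004,0,0.075],[-0.003,0,0.07],[0,0,0.04],[0,0,0.015],[0,0,0]], "angular": [[0,-0.0005,0.0005],[0,-0.0005,0],[0,0,0],[0,0,0],[0,0,0],[0,0,0]]}}

```text
t: 2.5
eef_pos: [0.5293, -0.2028, 0.0332]
tool_rot: [0.002, 0.642, 0.767, -0.0]
wrist_force: [0.2, -0.2, 0.5]
grip_width: 0.705
```

```bash
python3 - <<'E'
from h import *
p,R,s=pose(); print(p,R.as_euler('xyz',degrees=True),s["t"],s["grip_width"],s["wrist_force"])
plan([.5268,-.2033,.0225],down(99.9),vmax=20)
E
```

```text
[ 0.52932857 -0.20282437  0.03323266] [179.90012914   0.20612248 100.09002089] 2.5 0.7051548296694546 [ 0.1745446  -0.15017851  0.47318541]
N 1 rot/row [0.0003, 0.0006, 0.0005]
[[0.0, -0.01, 0.043]]
[[0.0003, 0.0006, 0.0005]]
```

{"fn": "jog_arm", "kwargs": {"xyz": [[-0.002,-0.006,0.02],[0,-0.004,0.02],[0,0,0.004],[0,0,0]], "angular": [[0,0.0005,0.0005],[0,0,0],[0,0,0],[0,0,0]]}}

```text
t: 2.9
eef_pos: [0.5277, -0.2044, 0.0234]
tool_rot: [0.002, 0.643, 0.765, 0.001]
wrist_force: [0.5, -0.5, -0.0]
grip_width: 0.7
```

```bash
python3 - <<'E'
from h import *
p,R,s=pose(); print(p,R.as_euler('xyz',degrees=True),s["t"],s["grip_width"],s["wrist_force"])
plan([.5268,-.2033,.0225],down(99.9),vmax=20)
E
```

```text
[ 0.52771025 -0.20437933  0.02338929] [1.79758670e+02 1.37938401e-01 9.98989250e+01] 2.9 0.6999335110703386 [ 0.5295427  -0.49635954 -0.01648781]
N 1 rot/row [0.0007, 0.0004, -0.0]
[[0.005, -0.003, 0.004]]
[[0.0007, 0.0004, -0.0]]
```

{"fn": "jog_arm", "kwargs": {"xyz": [[0.004,-0.003,0.002],[0,0,0],[0,0,0],[0,0,0],[0,0,0],[0,0,0],[0,0,0],[0,0,0]], "angular": [[0.0005,0.0004,0],[0,0,0],[0,0,0],[0,0,0],[0,0,0],[0,0,0],[0,0,0],[0,0,0]], "hand": 0, "squeeze": 80}}

```text
t: 3.7
eef_pos: [0.527, -0.2036, 0.0235]
tool_rot: [0.001, 0.643, 0.766, 0.0]
wrist_force: [-0.6, -0.8, 0.3]
grip_width: 0.123
```

{"fn": "jog_arm", "kwargs": {"xyz": [[0,0,-0.05],[0,0,-0.1],[0,0,-0.15],[0,0,-0.15],[0,0,-0.15],[0,0,-0.05],[0,0,0]], "angular": [[0,0,0],[0,0,0],[0,0,0],[0,0,0],[0,0,0],[0,0,0],[0,0,0]]}}

```text
t: 4.4
eef_pos: [0.5259, -0.203, 0.1963]
tool_rot: [0.0, 0.643, 0.766, 0.0]
wrist_force: [0.2, 0.3, -2.3]
grip_width: 0.121
```

```bash
python3 - <<'E'
from h import *
p,R,s=pose(); print(p,R.as_euler('xyz',degrees=True),s["t"],s["grip_width"],s["wrist_force"])
c=look("wrist","wrist2")
E
```

```text
[ 0.52591584 -0.20298086  0.19633004] [1.79926534e+02 2.15770910e-03 9.99034439e+01] 4.4 0.1206025325978722 [ 0.21942976  0.26398608 -2.32524207]
```

View pics/wrist2.png

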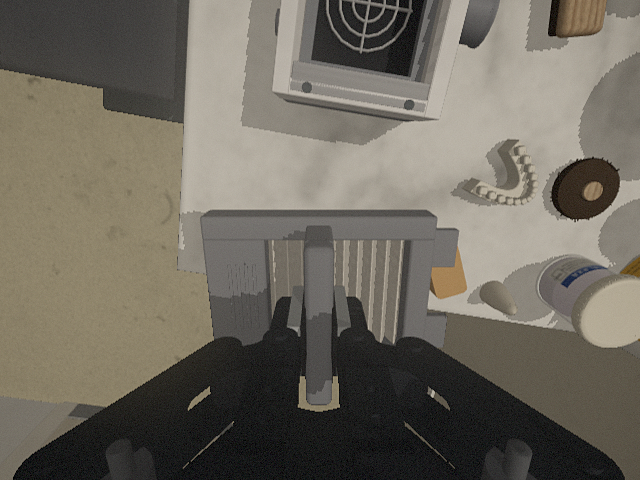

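```bash
python3 - <<'E'
from h import *
c=dict(np.load("pics/wrist1.npz")); X=cloud(c); x,y,z=X[...,0],X[...,1],X[...,2]
m=(abs(z-.0895)<.006)&(y<0)&(y>-.13)
yy,xx=x[m],y[m]; print(m.sum(), "x range",np.percentile(x[m],[.2,99.8]),"ymin",np.percentile(y[m],.3), "z",np.median(z[m]))
plan([.530,-.035,.225],down(1.0))
E
```

```text
14733 x range [0.4740722  0.59354684] ymin -0.10454017576005853 z 0.08907821246665554
N 13 rot/row [-0.0, -0.0, 0.0211]
[[0.051, 0.01, -0.009], [0.052, 0.003, -0.009], [0.052, -0.003, -0.009], [0.051, -0.01, -0.009], [0.049, -0.017, -0.009], [0.046, -0.023, -0.009], [0.043, -0.029, -0.009], [0.038, -0.035, -0.009], [0.034, -0.039, -0.009], [0.028, -0.043, -0.009], [0.022, -0.047, -0.009], [0.016, -0.049, -0.009], [0.009, -0.051, -0.009]]
[[-0.0, -0.0, 0.0211], [-0.0, -0.0, 0.0211], [-0.0, -0.0, 0.0211], [-0.0, -0.0, 0.0211], [-0.0, -0.0, 0.0211], [-0.0, -0.0, 0.0211], [-0.0, -0.0, 0.0211], [-0.0, -0.0, 0.0211], [-0.0, -0.0, 0.0211], [-0.0, -0.0, 0.0211], [-0.0, -0.0, 0.0211], [-0.0, -0.0, 0.0211], [-0.0, -0.0, 0.0211]]
```

{"fn": "jog_arm", "kwargs": {"xyz": [[0.051,0.01,-0.009],[0.052,0.003,-0.009],[0.052,-0.003,-0.009],[0.051,-0.01,-0.009],[0.049,-0.017,-0.009],[0.046,-0.023,-0.009],[0.043,-0.029,-0.009],[0.038,-0.035,-0.009],[0.034,-0.039,-0.009],[0.028,-0.043,-0.009],[0.022,-0.047,-0.009],[0.012,-0.035,-0.009],[0,0,0],[0,0,0]], "angular": [[0,0,0.0211],[0,0,0.0211],[0,0,0.0211],[0,0,0.0211],[0,0,0.0211],[0,0,0.0211],[0,0,0.0211],[0,0,0.0211],[0,0,0.0211],[0,0,0.0211],[0,0,0.0211],[0,0,0.015],[0,0,0],[0,0,0]]}}

```text
t: 5.85
eef_pos: [0.527, -0.0431, 0.2071]
tool_rot: [-0.008, 0.998, 0.064, -0.014]
wrist_force: [0.1, -0.9, -0.7]
grip_width: 0.121
```

```bash
python3 - <<'E'
from h import *
p,R,s=pose(); print(p,R.as_euler('xyz',degrees=True),s["t"],s["grip_width"],s["wrist_force"],s["joints"])
c=look("top","top3");X=cloud(c); x,y,z=X[...,0],X[...,1],X[...,2]
c=look("wrist","wrist3")
E
```

```text
[ 0.52699179 -0.04309282  0.20710557] [-179.01875106    1.54962438    7.35732231] 5.85 0.1206841469097744 [ 0.12137142 -0.91428593 -0.69716584] [-0.30542144  0.35744806  1.5010398   0.00431353  1.31484522  1.13603874]
```

View pics/wrist3.png

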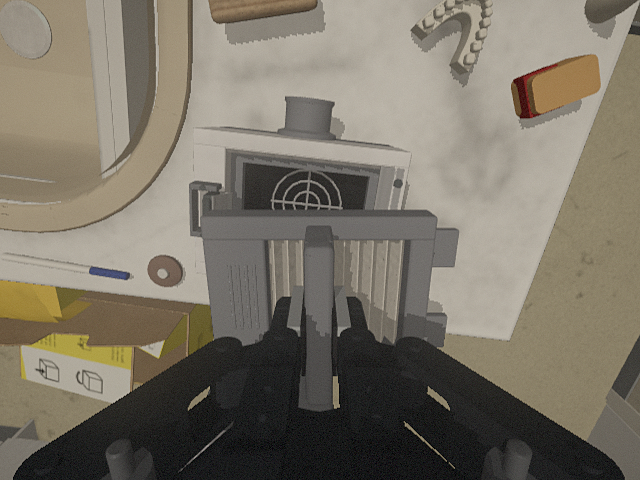

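View pics/top3.png

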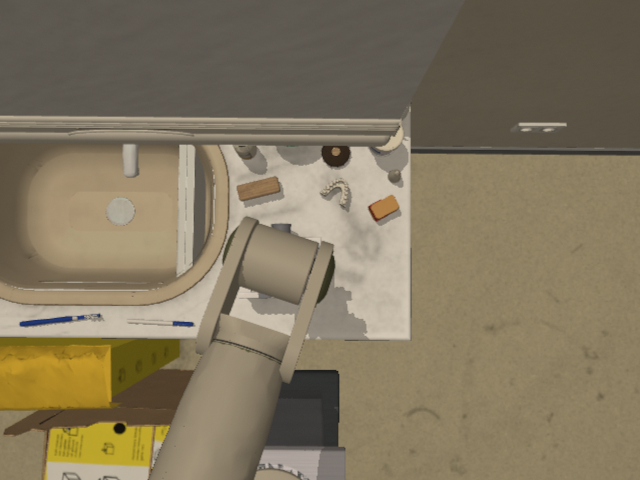

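```bash
python3 - <<'E'
from h import *
c=dict(np.load("pics/wrist3.npz")); X=cloud(c)
p,R,s=pose()
T=R.inv().apply((X-p).reshape(-1,3)).reshape(X.shape)*1000
tx,ty,tz=T[...,0],T[...,1],T[...,2]
m=(tz<15)&(tz>2)&(tx>0)&(tx<60)&(abs(ty)<90)
q=T[m]; print("frame z med",np.median(q[:,2]))
fr=m&(tz<10)
# far edge vs ty
for y0 in range(-50,60,20):
    k=m&(abs(ty-y0)<4); print(y0,"xmax",np.percentile(tx[k],99), "z",np.median(tz[k]))
k=m&(tx>15)&(tx<33)
print("tab ymax",np.percentile(ty[k],99.5),"z at tab",np.median(tz[k&(ty>60)]), "xrange",np.percentile(tx[k&(ty>60)],[1,99]))
for x0 in (10,20,30,38):
    k=m&(abs(tx-x0)<3); print(x0,"ymin",np.percentile(ty[k],1))
b=(tz<-20)&(tz>-32)&(abs(ty)<9)&(tx>-60)&(tx<60); print("bar",np.percentile(tx[b],[.5,99.5]),np.percentile(ty[b],[1,99]),np.median(tz[b]))
# extractor
x,y,z=X[...,0],X[...,1],X[...,2]
d=(abs(z-.0895)<.005)&(x>.45)&(x<.62)&(abs(y)<.15)&~m
print("deck z",np.median(z[d]))
for y0 in (-.09,-.08,-.06,-.04,-.02,0,.02,.04):
    k=d&(abs(y-y0)<.004); print(y0,k.sum(),np.percentile(x[k],99))
for x0 in (.57,.58,.585):
    k=d&(abs(x-x0)<.003); print(x0,k.sum(),np.percentile(y[k],[.5,99.5]))
E
```

```text
frame z med 8.961355973386812
-50 xmax 40.22377225350446 z 8.59525183050077
-30 xmax 40.2553930878831 z 8.657066681815278
-10 xmax 40.38663701048196 z 9.252728248995602
10 xmax 40.33955315982482 z 9.430148194787453
30 xmax 40.294073318824694 z 10.137991759664208
50 xmax 40.319861999080786 z 8.767635357212706
tab ymax 67.80999217451794 z at tab 13.759382299091028 xrange [15.24169793 32.17111833]
10 ymin -55.11536435067776
20 ymin -54.98059987959726
30 ymin -54.759351917864095
38 ymin -54.630023747426655
bar [-38.30000849  36.194259  ] [-7.84508862  7.75526289] -23.242913111567923
deck z 0.08903255341761443
-0.09 620 0.5943768307935249
-0.08 338 0.5943008703019368
-0.06 206 0.5939227606498158
-0.04 207 0.5935739076700017
-0.02 212 0.5932225767224417
0 209 0.5927346104559585
0.02 210 0.5924340399124017
0.04 667 0.5917115240632941
0.57 483 [-0.10309114  0.06032033]
0.58 1323 [-0.10263727  0.06068762]
0.585 1777 [-0.10202728  0.06044494]
```

```bash
cat >> h.py <<'E'
E0=np.array([.5338,-.0215,0]); YAW=1.05
Re=Ro.from_euler('z',YAW,degrees=True)
REL=np.array([.8,69,15.])
def tcp_for(tip,th):
    v=np.array([0,tip[0],tip[1]])+Ro.from_euler('x',th,degrees=True).apply(REL)
    return E0+Re.apply(v/1000), down(YAW,th)
def state_tip():
    p,R,s=pose(); Q=Re.inv()*R*Ro.from_euler('x',180,degrees=True)
    t=Re.inv().apply(p-E0)*1000-Q.apply(REL)
    print("t",s["t"],"tip xyz E mm",t.round(2),"cass euler",Q.as_euler('xyz',degrees=True).round(2),"F",np.round(s["wrist_force"],1),"M",np.round(s["ft_torque"],2),"grip",round(s["grip_width"],3))
E
python3 - <<'E'
from h import *
state_tip()
th=np.radians(25); tip=np.array([-67,78.5])+50*np.array([np.cos(th),np.sin(th)]); print(tip, tcp_for(tip,25)[0])
plan(*tcp_for(tip,25),vmax=15)
E
```

```text
t 5.95 tip xyz E mm [ -0.86 -90.18 191.2 ] cass euler [0.97 1.53 6.25] F [-0.8 -0.7 -0.9] M [ 0.01 -0.02  0.04] grip 0.123
[-21.68461065  99.63091309] [0.53396745 0.01302022 0.14238619]
N 6 rot/row [0.0112, 0.0013, 0.0027]
[[0.01, -0.036, 0.044], [0.01, -0.033, 0.046], [0.009, -0.03, 0.048], [0.008, -0.026, 0.05], [0.007, -0.023, 0.052], [0.006, -0.019, 0.054]]
[[0.0112, 0.0013, 0.0027], [0.0112, 0.0013, 0.0027], [0.0112, 0.0013, 0.0027], [0.0112, 0.0013, 0.0027], [0.0112, 0.0013, 0.0027], [0.0112, 0.0013, 0.0027]]
```

{"fn": "jog_arm", "kwargs": {"xyz": [[0.01,-0.036,0.04],[0.01,-0.033,0.042],[0.009,-0.03,0.044],[0.008,-0.026,0.044],[0.007,-0.023,0.04],[0.006,-0.019,0.03],[0,0,0],[0,0,0]], "angular": [[0.0112,0.0013,0.0027],[0.0112,0.0013,0.0027],[0.0112,0.0013,0.0027],[0.0112,0.0013,0.0027],[0.0112,0.0013,0.0027],[0.0112,0.0013,0.0027],[0,0,0],[0,0,0]]}}

```text
t: 6.75
eef_pos: [0.5347, 0.0071, 0.1528]
tool_rot: [-0.224, 0.975, 0.01, -0.001]
wrist_force: [1.0, -0.5, -1.2]
grip_width: 0.124
```

```bash
python3 - <<'E'
from h import *
state_tip()
c=look("wrist","wrist4"); cs=look("scene","scene4")
th=np.radians(25); tip=np.array([-67,78.5])+50*np.array([np.cos(th),np.sin(th)])
plan(*tcp_for(tip,25),vmax=15)
a=cs["pixels"][150:330,210:410]
cv2.imwrite("pics/scene4z.png",cv2.resize(a,None,fx=3.3,fy=3.3,interpolation=cv2.INTER_CUBIC))
E
```

```text
t 6.75 tip xyz E mm [  0.75 -27.03 109.2 ] cass euler [25.85 -0.09  0.09] F [ 1.  -0.5 -1.2] M [-0.34 -0.03  0.04] grip 0.124
N 1 rot/row [-0.0024, -0.0002, 0.0004]
[[-0.003, -0.002, 0.048]]
[[-0.0024, -0.0002, 0.0004]]
```

View pics/scene4z.png

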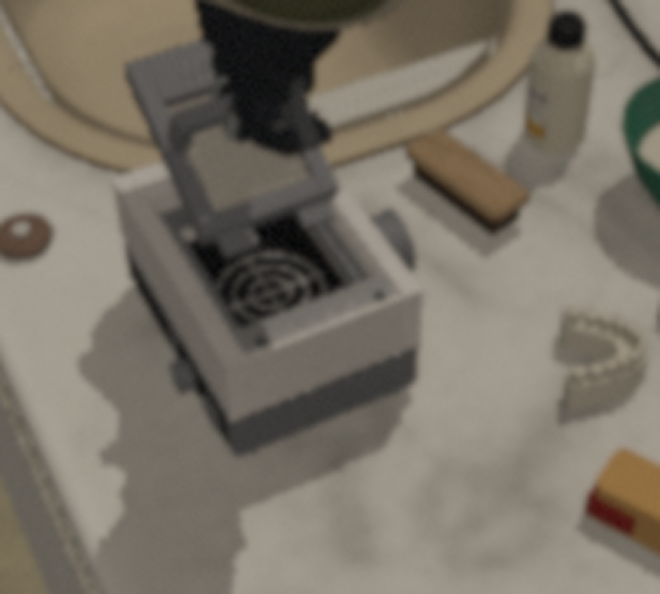

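View pics/wrist4.png

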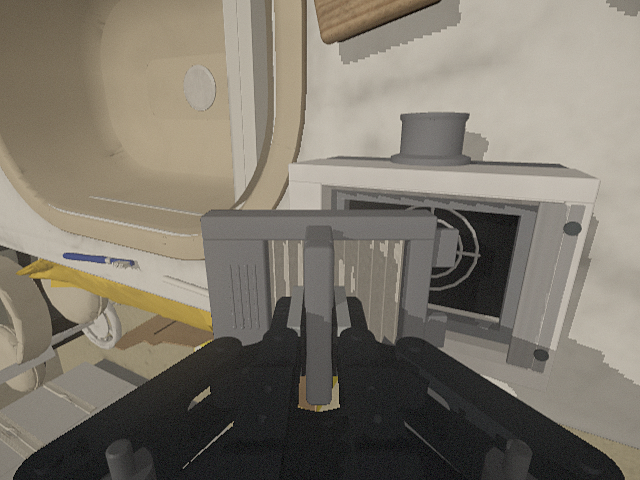

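```bash
python3 - <<'E'
from h import *
c=dict(np.load("pics/wrist4.npz")); X=cloud(c)
T=Re.inv().apply((X-E0).reshape(-1,3)).reshape(X.shape)*1000
x,y,z=T[...,0],T[...,1],T[...,2]
k=(abs(z-89)<3)&(abs(x)<40)&(y<-40)&(y>-100)
for x0 in (-30,-15,0,15,30):
    q=k&(abs(x-x0)<4)
    if q.sum()>5: print("lip free edge y at x",x0,np.percentile(y[q],[1,99]).round(1),np.median(z[q]).round(1))
k=(abs(z-89)<3)&(x>35)&(x<75)
for y0 in (-60,-40,-20,0):
    q=k&(abs(y-y0)<4)&(x>40); print("far deck x at y",y0,np.percentile(x[q],[1,99]).round(1))
# cassette points in tool frame
p,R,s=pose()
C=(R*Ro.from_euler('x',180,degrees=True)).inv().apply((X-p).reshape(-1,3)).reshape(X.shape)*1000
C[...,2]+=23.5
m=(C[...,2]>4)&(C[...,2]<20)&(abs(C[...,1])<72)&(C[...,0]>0)&(C[...,0]<50)
t=m&(C[...,1]<-58); print("tab E: x",np.percentile(x[t],[1,99]).round(1),"ymin",np.percentile(y[t],1).round(1),"z at tip",np.median(z[t&(y<np.percentile(y[t],20))]).round(1))
f=m&(C[...,1]>-50); print("frame far x E",np.percentile(x[f],99).round(1))
plan(*tcp_for([-67+20*.906,78.5+20*.423],25),vmax=8)
E
```

```text
lip free edge y at x -30 [-82.6 -61.2] 89.1
lip free edge y at x -15 [-82.5 -61.2] 89.1
lip free edge y at x 0 [-82.5 -61.2] 89.1
lip free edge y at x 15 [-82.4 -61.2] 89.2
lip free edge y at x 30 [-82.4 -61.1] 89.2
far deck x at y -60 [40.5 59.3]
far deck x at y -40 [45.7 59.3]
far deck x at y -20 [45.6 59.3]
far deck x at y 0 [45.8 59.3]
tab E: x [14.2 33.9] ymin -27.5 z at tip 111.2
frame far x E 41.8
N 4 rot/row [-0.0006, -0.0, 0.0001]
[[-0.001, 0.03, 0.012], [-0.001, 0.03, 0.012], [-0.001, 0.03, 0.012], [-0.001, 0.029, 0.012]]
[[-0.0006, -0.0, 0.0001], [-0.0006, -0.0, 0.0001], [-0.0006, -0.0, 0.0001], [-0.0006, -0.0, 0.0001]]
```

{"fn": "jog_arm", "kwargs": {"xyz": [[-0.001,0.028,0.012],[-0.001,0.028,0.012],[-0.001,0.028,0.012],[0,0.02,0.008],[0,0,0],[0,0,0]], "angular": [[-0.0006,0,0],[-0.0006,0,0],[-0.0006,0,0],[-0.0006,0,0],[0,0,0],[0,0,0]]}}

```text
t: 7.45
eef_pos: [0.5347, -0.0132, 0.1309]
tool_rot: [-0.214, 0.977, 0.011, -0.0]
wrist_force: [0.7, 0.2, -0.6]
grip_width: 0.121
```

```bash
python3 - <<'E'
from h import *
state_tip()
plan(*tcp_for([-67+8*.906,78.5+8*.423],25),vmax=5)
E
```

```text
t 7.45 tip xyz E mm [  0.59 -48.17  88.37] cass euler [24.72 -0.22  0.22] F [ 0.7  0.2 -0.6] M [-0.29 -0.02  0.01] grip 0.121
N 3 rot/row [0.0003, -0.0001, 0.0003]
[[-0.0, 0.018, 0.001], [-0.0, 0.018, 0.001], [-0.0, 0.018, 0.001]]
[[0.0003, -0.0001, 0.0003], [0.0003, -0.0001, 0.0003], [0.0003, -0.0001, 0.0003]]
```

{"fn": "jog_arm", "kwargs": {"xyz": [[-0.001,0.017,0.002],[0,0.017,0.002],[0,0.016,0.001],[0,0,0],[0,0,0]], "angular": [[0.0003,0,0.0003],[0.0003,0,0.0003],[0.0002,0,0],[0,0,0],[0,0,0]]}}

```text
t: 7.95
eef_pos: [0.5348, -0.0251, 0.1242]
tool_rot: [-0.217, 0.976, 0.009, -0.001]
wrist_force: [0.8, -0.8, -1.5]
grip_width: 0.125
```

```bash
python3 - <<'E'
from h import *
state_tip()
plan(*tcp_for([-67.5,78.5],25),vmax=4)
E
```

```text
t 7.95 tip xyz E mm [  0.3  -59.79  81.41] cass euler [ 2.502e+01 -1.600e-01  1.000e-02] F [ 0.8 -0.8 -1.5] M [-0.31  0.01 -0.01] grip 0.125
N 3 rot/row [-0.0, -0.0001, 0.0001]
[[-0.0, 0.011, -0.001], [-0.0, 0.011, -0.001], [-0.0, 0.011, -0.001]]
[[-0.0, -0.0001, 0.0001], [-0.0, -0.0001, 0.0001], [-0.0, -0.0001, 0.0001]]
```

{"fn": "jog_arm", "kwargs": {"xyz": [[0,0.011,-0.001],[0,0.011,-0.001],[0,0.011,-0.001],[0,0,0],[0,0,0]], "angular": [[0,0,0],[0,0,0],[0,0,0],[0,0,0],[0,0,0]]}}

```text
t: 8.45
eef_pos: [0.5351, -0.0335, 0.1213]
tool_rot: [-0.217, 0.976, 0.009, -0.001]
wrist_force: [0.2, -0.9, -1.2]
grip_width: 0.127
```

```bash
python3 - <<'E'
from h import *
state_tip()
c=look("wrist","wrist5"); cs=look("scene","scene5")
a=cs["pixels"][150:330,210:410]
cv2.imwrite("pics/scene5z.png",cv2.resize(a,None,fx=3.3,fy=3.3,interpolation=cv2.INTER_CUBIC))
E
```

```text
t 8.45 tip xyz E mm [  0.39 -68.2   78.49] cass euler [ 2.502e+01 -1.700e-01  2.000e-02] F [ 0.2 -0.9 -1.2] M [-0.31  0.03  0.09] grip 0.127
```

View pics/wrist5.png

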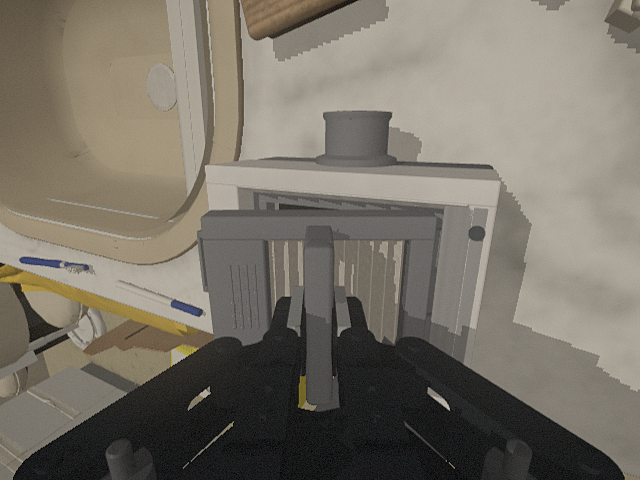

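View pics/scene5z.png

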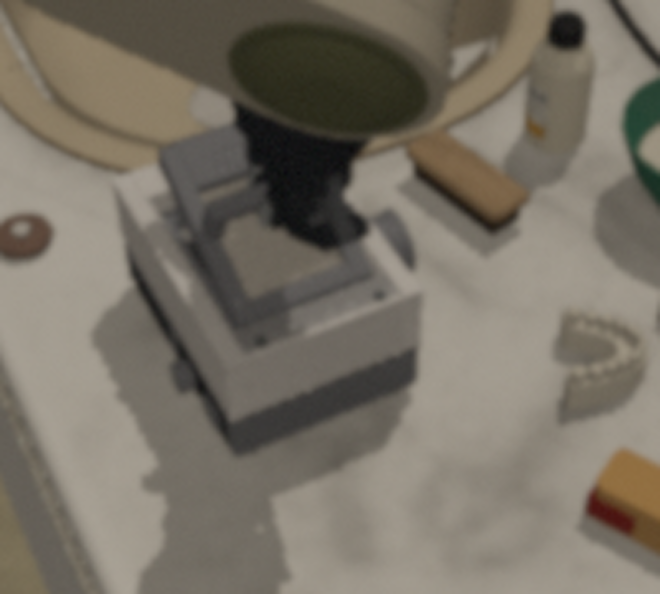

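```bash
python3 - <<'E'
from h import *
plan(*tcp_for([-68.3,81],12.5),n=5)
E
```

```text
N 5 rot/row [-0.007, -0.0001, 0.0]
[[-0.0, -0.002, 0.01], [-0.0, -0.002, 0.01], [-0.0, -0.003, 0.01], [-0.0, -0.003, 0.01], [-0.0, -0.004, 0.01]]
[[-0.007, -0.0001, 0.0], [-0.007, -0.0001, 0.0], [-0.007, -0.0001, 0.0], [-0.007, -0.0001, 0.0], [-0.007, -0.0001, 0.0]]
```

{"fn": "jog_arm", "kwargs": {"xyz": [[0,-0.002,0.01],[0,-0.002,0.01],[0,-0.003,0.01],[0,-0.003,0.01],[0,-0.003,0.009],[0,0,0],[0,0,0]], "angular": [[-0.007,0,0],[-0.007,0,0],[-0.007,0,0],[-0.007,0,0],[-0.0065,0,0],[0,0,0],[0,0,0]]}}

```text
t: 9.25
eef_pos: [0.5355, -0.0271, 0.1116]
tool_rot: [-0.105, 0.994, 0.01, 0.002]
wrist_force: [-1.7, -2.3, -0.5]
grip_width: 0.123
```

```bash
python3 - <<'E'
from h import *
state_tip()
plan(*tcp_for([-68.3,81.7],8),n=3)
E
```

```text
t 9.25 tip xyz E mm [  1.05 -69.94  82.57] cass euler [12.04 -0.31  0.04] F [-1.7 -2.3 -0.5] M [-0.58  0.08  0.07] grip 0.123
N 3 rot/row [-0.0037, -0.0003, 0.0001]
[[-0.001, -0.003, 0.008], [-0.001, -0.003, 0.008], [-0.001, -0.003, 0.008]]
[[-0.0037, -0.0003, 0.0001], [-0.0037, -0.0003, 0.0001], [-0.0037, -0.0003, 0.0001]]
```

{"fn": "jog_arm", "kwargs": {"xyz": [[-0.002,-0.004,0.009],[-0.001,-0.003,0.008],[-0.001,-0.003,0.008],[0,0,0],[0,0,0]], "angular": [[-0.0037,0,0],[-0.0037,0,0],[-0.0037,0,0],[0,0,0],[0,0,0]]}}

```text
t: 9.75
eef_pos: [0.5364, -0.0265, 0.108]
tool_rot: [-0.068, 0.998, 0.008, 0.005]
wrist_force: [2.8, 0.4, -7.8]
grip_width: 0.121
```

```bash
python3 - <<'E'
from h import *
state_tip()
plan(*tcp_for([-68.3,81.7],6),n=3)
E
```

```text
t 9.75 tip xyz E mm [  1.79 -71.43  83.85] cass euler [ 7.76 -0.65 -0.18] F [ 2.8  0.4 -7.8] M [ 0.07 -0.4   0.06] grip 0.121
N 3 rot/row [-0.0016, -0.0006, -0.0001]
[[-0.002, -0.004, 0.006], [-0.002, -0.004, 0.006], [-0.002, -0.004, 0.006]]
[[-0.0016, -0.0006, -0.0001], [-0.0016, -0.0006, -0.0001], [-0.0016, -0.0006, -0.0001]]
```

{"fn": "jog_arm", "kwargs": {"xyz": [[-0.004,-0.008,0.006],[-0.002,-0.004,0.004],[0,0,0],[0,0,0]], "angular": [[0,-0.0012,0.0003],[0,-0.0006,0],[0,0,0],[0,0,0]]}}

```text
t: 10.15
eef_pos: [0.5359, -0.0258, 0.1062]
tool_rot: [-0.066, 0.998, 0.007, 0.0]
wrist_force: [-0.8, -0.2, 1.2]
grip_width: 0.124
```

```bash
python3 - <<'E'
from h import *
state_tip()
plan(*tcp_for([-68.3,81.7],6),n=3)
E
```

```text
t 10.15 tip xyz E mm [  0.94 -70.81  82.27] cass euler [ 7.53 -0.1  -0.28] F [-0.8 -0.2  1.2] M [-0.18  0.02  0.06] grip 0.124
N 3 rot/row [-0.0014, -0.0001, -0.0003]
[[-0.002, -0.004, 0.004], [-0.002, -0.004, 0.004], [-0.002, -0.004, 0.004]]
[[-0.0014, -0.0001, -0.0003], [-0.0014, -0.0001, -0.0003], [-0.0014, -0.0001, -0.0003]]
```

{"fn": "jog_arm", "kwargs": {"xyz": [[0,0,0],[0,0,0],[0,0,0],[0,0,0],[0,0,0]], "angular": [[0,0,0],[0,0,0],[0,0,0],[0,0,0],[0,0,0]], "hand": 40}}

```text
t: 10.65
eef_pos: [0.5356, -0.0247, 0.106]
tool_rot: [-0.067, 0.998, 0.007, -0.0]
wrist_force: [-0.5, -0.3, 0.0]
grip_width: 0.465
```

{"fn": "jog_arm", "kwargs": {"xyz": [[0,0,-0.06],[0,0,-0.12],[0,0,-0.12],[0,0,-0.06],[0,0,0],[0,0,0]], "angular": [[0,0,0],[0,0,0],[0,0,0],[0,0,0],[0,0,0],[0,0,0]]}}

```text
t: 11.25
eef_pos: [0.5351, -0.0365, 0.1973]
tool_rot: [-0.068, 0.998, 0.007, -0.001]
wrist_force: [0.5, 0.2, -0.2]
grip_width: 0.47
```

```bash
python3 - <<'E'
from h import *
state_tip(); p,R,s=pose(); print(p)
c=look("wrist","wrist6"); cs=look("scene","scene6")
X=cloud(c); T=Re.inv().apply((X-E0).reshape(-1,3)).reshape(X.shape)*1000
x,y,z=T[...,0],T[...,1],T[...,2]
for y0 in range(-80,90,8):
    q=(abs(y-y0)<2)&(abs(x)<40)&(z>60)&(z<125)&(abs(x)>8); q2=q&(abs(abs(x)-38)<2)
    print(y0,np.nanmedian(z[q]).round(1) if q.any() else None,np.nanmedian(z[q2]).round(1) if q2.any() else None)
a=cs["pixels"][150:330,210:410]
cv2.imwrite("pics/scene6z.png",cv2.resize(a,None,fx=3.3,fy=3.3,interpolation=cv2.INTER_CUBIC))
E
```

```text
t 11.25 tip xyz E mm [ -0.19 -81.34 173.13] cass euler [ 7.75  0.1  -0.29] F [ 0.5  0.2 -0.2] M [-0.02 -0.   -0.  ] grip 0.47
[ 0.53505893 -0.03647879  0.19729484]
-80 89.2 89.5
-72 89.2 89.2
-64 89.0 89.0
-56 91.1 91.2
-48 91.8 92.3
-40 86.0 93.5
-32 86.7 94.3
-24 90.6 95.1
-16 92.2 96.4
-8 99.0 108.1
0 103.9 103.9
8 94.0 99.6
16 92.9 100.6
24 101.2 101.5
32 102.7 102.8
40 103.7 103.6
48 104.7 104.7
56 98.1 89.6
64 95.6 89.2
72 89.4 89.2
80 90.2 89.0
88 None None
```

View pics/wrist6.png

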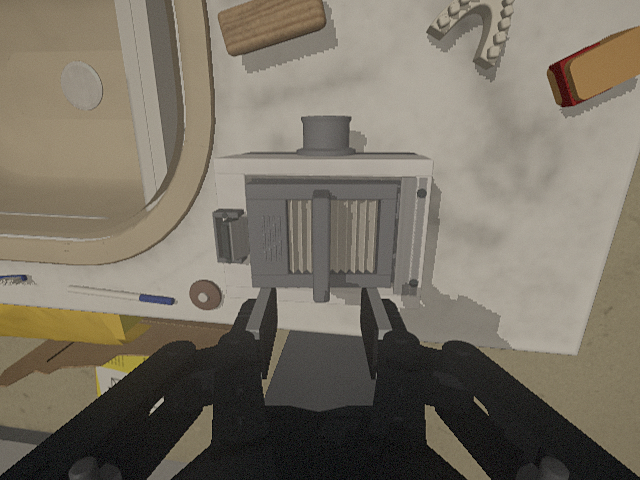

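View pics/scene6z.png

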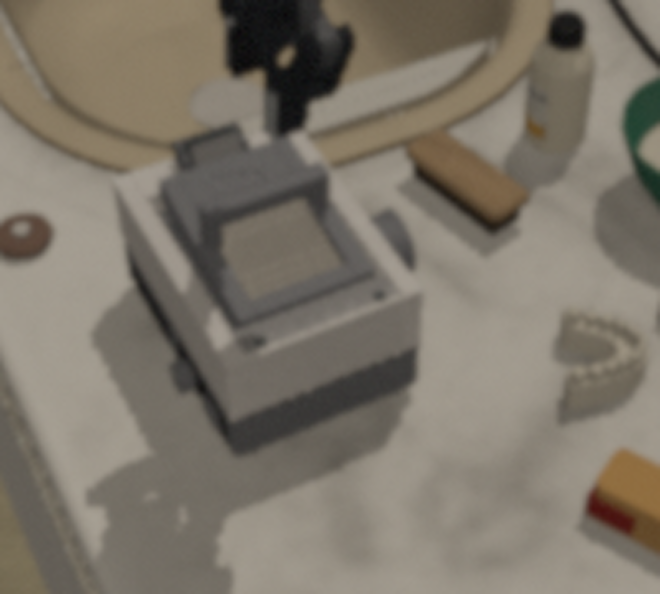

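```bash
python3 - <<'E'
from h import *
plan(E0+Re.apply([0,.034,.135]),down(YAW),vmax=20)
E
```

```text
N 4 rot/row [-0.0054, 0.0001, -0.0002]
[[-0.001, -0.04, 0.068], [-0.001, -0.042, 0.067], [-0.001, -0.045, 0.065], [-0.001, -0.047, 0.064]]
[[-0.0054, 0.0001, -0.0002], [-0.0054, 0.0001, -0.0002], [-0.0054, 0.0001, -0.0002], [-0.0054, 0.0001, -0.0002]]
```

{"fn": "jog_arm", "kwargs": {"xyz": [[-0.001,-0.06,0.01],[-0.001,-0.07,0.02],[-0.001,-0.045,0.08],[0,0,0.08],[0,0,0.05],[0,0,0],[0,0,0]], "angular": [[-0.0054,0,0],[-0.0054,0,0],[-0.0054,0,0],[-0.0054,0,0],[0,0,0],[0,0,0],[0,0,0]], "hand": 0}}

```text
t: 12.05
eef_pos: [0.5307, 0.0128, 0.1335]
tool_rot: [0.001, 1.0, 0.007, -0.006]
wrist_force: [-1.0, 0.1, -0.7]
grip_width: 0.002
```

```bash
python3 - <<'E'
from h import *
state_tip(); p,R,s=pose(); print(p,Re.inv().apply(p-E0)*1000)
plan(E0+Re.apply([0,.034,.110]),down(YAW),vmax=10)
E
```

```text
t 12.05 tip xyz E mm [ -3.78 -34.73 118.66] cass euler [-0.16  0.71 -0.24] F [-1.   0.1 -0.7] M [-0.02 -0.01 -0.04] grip 0.002
[0.53066141 0.01275721 0.1334623 ] [ -2.51029767  34.30897163 133.46230163]
N 3 rot/row [0.0001, 0.0007, -0.0002]
[[0.004, 0.0, 0.031], [0.004, 0.0, 0.031], [0.003, 0.0, 0.031]]
[[0.0001, 0.0007, -0.0002], [0.0001, 0.0007, -0.0002], [0.0001, 0.0007, -0.0002]]
```

{"fn": "jog_arm", "kwargs": {"xyz": [[0.004,0,0.031],[0.004,0,0.031],[0.002,0,0.025],[0,0,0.02],[0,0,0.02],[0,0,0.02]], "angular": [[0,0.0007,0],[0,0.0007,0],[0,0,0],[0,0,0],[0,0,0],[0,0,0]]}}

```text
t: 12.65
eef_pos: [0.5341, 0.0121, 0.0956]
tool_rot: [0.001, 1.0, 0.006, 0.0]
wrist_force: [-0.3, 2.0, 3.7]
grip_width: -0.0
```

```bash
python3 - <<'E'
from h import *
p,R,s=pose(); print(s["t"],Re.inv().apply(p-E0)*1000,R.as_euler('xyz',degrees=True),s["wrist_force"])
E
```

```text
12.65 [ 0.95038188 33.59514813 95.57042694] [ 1.79861630e+02 -2.08486463e-02  7.23640277e-01] [-0.27092137  2.00890642  3.74993051]
```

Contact begun; pressing on.

{"fn": "jog_arm", "kwargs": {"xyz": [[0,0,0.02],[0,0,0.02],[0,0,0.02],[0,0,0.02]], "angular": [[0,0,0],[0,0,0],[0,0,0],[0,0,0]]}}

```text
t: 13.05
eef_pos: [0.5345, 0.0122, 0.0898]
tool_rot: [0.003, 1.0, 0.008, 0.002]
wrist_force: [-24.9, 3.1, 55.2]
grip_width: -0.0
```

```bash
python3 - <<'E'
from h import *
p,R,s=pose(); print(s["t"],Re.inv().apply(p-E0)*1000,R.as_euler('xyz',degrees=True),s["wrist_force"])
E
```

```text
13.05 [ 1.28199845 33.67865932 89.78202408] [179.68853671  -0.19018658   0.88899075] [-24.93374603   3.05354913  55.23335718]
```

{"fn": "jog_arm", "kwargs": {"xyz": [[0,0,-0.01],[0,0,-0.03],[0,0,-0.1],[0,0,-0.15],[0,0,-0.15],[0,0.06,-0.1],[0,0.06,0],[0,0,0],[0,0,0]], "angular": [[0,0,0],[0,0,0],[0,0,0],[0,0,0],[0,0,0],[0,0,0],[0,0,0],[0,0,0],[0,0,0]]}}

```text
t: 13.95
eef_pos: [0.5337, -0.0186, 0.2286]
tool_rot: [0.003, 1.0, 0.008, 0.0]
wrist_force: [0.3, 0.8, 0.1]
grip_width: 0.0
```

```bash
python3 - <<'E'
from h import *
p,R,s=pose(); print(p,s["wrist_force"])
c=look("wrist","wrist7"); cs=look("scene","scene7")
X=cloud(c); T=Re.inv().apply((X-E0).reshape(-1,3)).reshape(X.shape)*1000
x,y,z=T[...,0],T[...,1],T[...,2]
for y0 in range(-80,80,8):
    q=(abs(y-y0)<2)&(x<42)&(x>34)&(z>60)&(z<135)
    q2=(abs(y-y0)<2)&(abs(x)<12)&(z>60)&(z<135)
    print(y0,[np.nanmedian(z[k]).round(1) if k.any() else None for k in(q,q2)])
q=(abs(x)<12)&(z>91.5)&(z<108)&(y>40)&(y<75); print("catch y min",np.percentile(y[q],[1,5]),[(zz,np.percentile(y[q&(abs(z-zz)<1.5)],[5]).round(1) if (q&(abs(z-zz)<1.5)).any() else None) for zz in(93,96,100,104)])
a=cs["pixels"][150:330,210:410]
cv2.imwrite("pics/scene7z.png",cv2.resize(a,None,fx=3.3,fy=3.3,interpolation=cv2.INTER_CUBIC))
E
```

```text
[ 0.53373341 -0.01864216  0.2286101 ] [0.29871269 0.82200411 0.10265134]
-80 [np.float64(89.4), np.float64(89.2)]
-72 [np.float64(89.2), np.float64(89.1)]
-64 [np.float64(88.1), np.float64(88.4)]
-56 [np.float64(89.1), np.float64(88.9)]
-48 [np.float64(89.1), np.float64(88.7)]
-40 [np.float64(89.0), np.float64(80.7)]
-32 [np.float64(89.1), np.float64(79.9)]
-24 [np.float64(88.9), np.float64(80.3)]
-16 [np.float64(89.2), np.float64(82.7)]
-8 [np.float64(89.6), np.float64(120.4)]
0 [np.float64(110.1), np.float64(121.1)]
8 [np.float64(89.1), np.float64(82.2)]
16 [np.float64(89.2), np.float64(80.0)]
24 [np.float64(89.1), np.float64(84.8)]
32 [np.float64(89.0), np.float64(89.2)]
40 [np.float64(89.0), np.float64(89.3)]
48 [np.float64(89.0), np.float64(89.0)]
56 [np.float64(81.0), np.float64(103.4)]
64 [np.float64(89.2), np.float64(112.0)]
72 [np.float64(89.3), np.float64(89.1)]
catch y min [50.33519773 50.53910221] [(93, array([50.3])), (96, array([50.9])), (100, array([52.6])), (104, array([54.9]))]
```

View pics/wrist7.png

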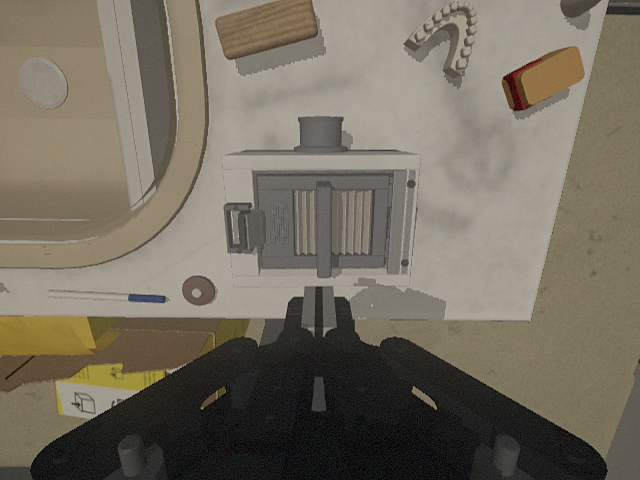

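View pics/scene7z.png

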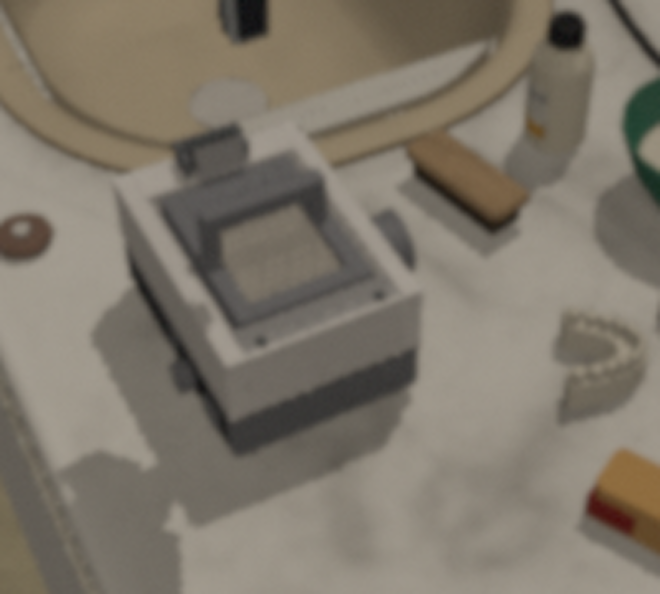

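```bash
python3 - <<'E'
from h import *
c=dict(np.load("pics/wrist7.npz"));X=cloud(c); T=Re.inv().apply((X-E0).reshape(-1,3)).reshape(X.shape)*1000
x,y,z=T[...,0],T[...,1],T[...,2]
for x0 in(-36,-30,30,36):
    q=(abs(x-x0)<2)&(abs(z-89)<1.5)&(y>30)&(y<80); ys=np.sort(y[q]); 
    if len(ys)<5: continue
    g=np.diff(ys); i=g.argmax(); print(x0,"front edge",ys[i].round(1),"deck starts",ys[i+1].round(1))
print(bot.finish_job())
E
```

```text
-36 front edge 53.5 deck starts 57.3
-30 front edge 53.3 deck starts 57.6
30 front edge 53.4 deck starts 57.5
36 front edge 53.9 deck starts 57.3
the job is handed in; nothing more can be done
None
```

The cassette is back in the extractor's well, and I handed the job in at about 14 s of the 48 s allowed. The hand-in gave no verdict, so what follows rests on my own checks.

I gripped the cassette by its handle and turned it to line up with the extractor. I slid the tabs under the lip at a 25° tilt and lowered it to about 7.5° before letting go. Then I pressed the front rim down with closed fingers.

- **Tabs hooked:** while still tilted at 25°, the tab tip was worked out from the tool pose at y = -68.2 mm and z = 78.5 mm, within the required range.
- **Flush:** in the last wrist depth image the cassette frame and the deck both read about 89 mm along their whole length. The depth images read about 1 mm low throughout.
- **Catch:** its nose is at y ≈ 50.3 to 50.5 mm, against 50.75 mm at rest, so it is back over the rim.
- **Front edge:** it measured y ≈ 53.3 to 53.9 mm, above the 52.5 mm limit. The cassette sits against the end-wall side of its play.
- **Bystanders and arm:** the nail brush, jaw cast and bottle look untouched in the pictures. The gripper is clear, about 0.23 m up.

Two things went less smoothly. On the swing-down the tabs briefly pressed against the lip with about 8 N, and I corrected that. The final press reached about 55 N vertically and 25 N sideways at the fingertips once the cassette had bottomed, well above the 5 to 12 N needed but under the 120 N wrist limit.

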